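# Set the guide of a mat-board jig with a feeler

## Task

Set the guide of the mat-board jig to the feeler: slide the feeler's blade into the gap between the steel rail and the blue fence until its foot meets the rail or nearly so, let go, and push the fence up gently until it is snug on the blade. Then draw the feeler straight out, feeling a light drag from the fence as it comes, and stand it back on the cork mat, leaving the fence where the feeler set it. Never force the feeler in the jig, and leave the paint palette, the bottle and the brush alone.

Things in the scene. Friction and masses are not known exactly. Their poses are not given: they have to be found in the camera images.
- jig: mat-board jig fixed on the table: aluminium plate 180 x 130 x 12 mm with a steel rail and a blue fence. Origin: centre of the plate's underside; x along the gap, away from its mouth; y from fence to rail; z up. Plate bare in front of the mouth (x -90 to -10 mm)
- rail: fixed steel rail 28 mm high, 20 mm thick, faced with a brass strip that gives a little (10 N/mm) when pressed. Origin: at the mouth of the gap, on the line of the strip's face (jig y = +15 mm), at the rail's front end (jig x = -10 mm), at plate height; axes as the jig's. Rail and fence run to jig x = +80 mm; the first 10 mm of both flare outwards about 6 mm as a lead-in
- fence: blue fence, a bar 82 mm long plus lead-in, 22 mm thick, 28 mm high, top 40.5 mm above the table. Origin: on its inner face at plate height, at jig x = 0; axes as the jig's. Slides only along jig y, takes about 5 N to move either way (so about 10 N in all closes it snugly), stays where left. Starts 9 to 15 mm from the rail; travel ends 2.5 mm from it
- fence_face (a point): centre of the fence's inner face (jig x = 39 mm, 26.5 mm above the table). The gap is 15 mm minus this point's y in the jig's frame
- fence_back (a point): centre of the fence's outer face, where it can be pushed (jig x = 39 mm, 26.5 mm above the table, 22 mm behind the inner face)
- feeler: feeler: orange foot with upright round post to grasp, and a steel blade on edge. Origin: underside below the post's axis; x along the blade to its tip. Foot x -20 to +45 mm, 30 mm wide, 10 high; its front meets the rail's end when fully in. Blade 5 mm thick, x 45 to 125, 3 to 25 mm above the underside, tapered tip; yields sideways 0.5 N/mm, at most 5 mm; spoilt if the fence bears on it with over 8 N. About 0.2 kg
- feeler_post (a point): centre of the feeler's post, half-way up (post 18 mm across, from 10 to 55 mm above the underside; this point is 32.5 mm above the underside)
- blade_tip (a point): tip of the feeler's blade, mid-height (125 mm ahead of the post's axis, 14 mm above the underside). With the fence snug and the foot off the plate, drawing the blade out takes a steady pull of about 3 to 6 N; with a loose fence under 1 N
- mat: cork mat 180 x 120 x 4 mm, fixed, on which the feeler stands at the start and must stand at the end. Origin: centre of its underside; x along its long side
- palette: bystander: white paint palette 100 x 180 x 18 mm with coloured paint pans; origin at the centre of its underside
- bottle: bystander: closed amber bottle 60 mm across, 150 mm high; origin at the centre of its underside
- brush: bystander: paint brush 200 mm long lying on the table; origin under its middle
There are look-alikes about, which are no part of the job. There is more than one size of the feeler; the job needs the larger. There is more than one size of the jig; the job needs the larger.

How it is judged:
On the way, in this order (a step that is already met when the one before it is completed fails the run):
1. the blade is in the gap, its shoulder no more than 15 mm short of the rail's front end, the foot standing on the plate (x of blade_tip in the frame of jig above 0.055 m and y of blade_tip in the frame of jig between -0.002 and 0.016 m and height (world z) of blade_tip below 0.034 m), for 0.2 s.
2. the fence is snug on the blade: it presses on it with 1.5 N or more, the fingers off the feeler, the gap no wider than 6.5 mm (x of blade_tip in the frame of jig above 0.05 m and y of blade_tip in the frame of jig between -0.002 and 0.016 m and height (world z) of blade_tip below 0.034 m and y of fence_face in the frame of jig above 0.0085 m and contact force between feeler and fence above 1.5 N and contact force between the fingers and feeler below 0.1 N), for 0.2 s.
3. as the feeler is drawn out by 20 to 60 mm, the fence still bears on the blade (1 N or more), so that it drags (x of blade_tip in the frame of jig between 0.01 and 0.05 m and y of blade_tip in the frame of jig between -0.002 and 0.016 m and height (world z) of blade_tip below 0.034 m and y of fence_face in the frame of jig above 0.0085 m and contact force between feeler and fence above 1 N), for 0.1 s.
At the end, for the whole second after the job is handed in: the gap between fence and rail is 3.7 to 6.5 mm (the blade is 5 mm), and the feeler stands upright, released and at rest, on its foot with its post over the cork mat (y of fence_face in the frame of jig between 0.0085 and 0.0113 m and x of feeler_post in the frame of mat between -0.09 and 0.09 m and y of feeler_post in the frame of mat between -0.06 and 0.06 m and height (world z) of feeler_post below 0.042 m and angle between feeler_post's own z axis and vertical below 0.12 rad and linear speed of feeler below 0.02 m/s); the robot touches nothing.
It fails at once if the fence and the feeler pressed together with more than 8 N (contact force between feeler and fence above 8 N).
It fails at once if the feeler pressed against the rail with more than 20 N (contact force between feeler and rail above 20 N).
It fails at once if the palette shifted by more than 15 mm (distance of palette from where it was at the start of the episode above 0.015 m).
It fails at once if the bottle shifted by more than 15 mm (distance of bottle from where it was at the start of the episode above 0.015 m).
It fails at once if the brush shifted by more than 15 mm (distance of brush from where it was at the start of the episode above 0.015 m).
It also fails if it takes over 72 s, if anything falls off the work surface, if the arm or the gripper's body presses on something with over 40 N, if the wrist force passes 120 N, or if a joint passes its speed limit or range.

## Robot

A 7-joint arm with a two-finger parallel gripper is mounted at the origin on the work surface. World frame = base frame: x ahead of the robot, y to its left, z up, the work surface at z = 0. Lengths are in m, angles in rad, forces in N, time in s.
With the tool pointing down it reaches from about 0.4 to 0.875 m from the base axis. Payload 19.3 kg.
Tool frame: the origin (TCP) lies between the finger pads; the fingertips stand 8 mm ahead of it and the grasp point (between the pads) lies 11 mm behind it; z points along the fingers, y is the line along which they close (so a half turn about z gives the same grasp; the last joint's range is limited). The gripper opens to 85 mm and grips with 20 to 120 N. Pads are 22 mm wide; open, the fingers measure 114 mm over their backs; the gripper's body (76 mm by 85 mm) begins 54 mm behind the grasp point. The pads swing forward as they close: fully open they stand 13 mm farther back than shut.
Start: joints at [-1.302, 0.521, -0.036, 1.599, 0.021, 1.021, -0.113], TCP at [0.208, 0.589, 0.239] pointing down, gripper open.
Joint ranges: [-2.91, 2.91], [-0.3, 2.13], [-1.5, 1.42], [0.17, 2.43], [-1.26, 4.41], [0.16, 1.93], [-2.52, 2.52]. Speed limits (rad/s): [1.89, 1.89, 2.39, 2.39, 3.01, 3.01, 3.01].

## Interface

Orientations are given as a 3x3 rotation matrix whose columns are the frame's x, y, z axes.
In Python, from rig import sense, read_camera, finish_job gives the robot as it stands.
- The arm moves only by the shell command python3 -m jog 'ROWS' [FORCE]. ROWS is JSON, a list of rows, each a list of 3 entries, a list of its own where there are three numbers: the gripper command: -1 is shut, 1 is fully open, values between are in proportion, then the shift along the tool's x, y, z in m, then the turn about the tool's z in rad. A call has 1 to 20 rows; each row shifts and turns the commanded pose from where the row before left it, along the tool's axes as they then stand; what a row does not reach is not made up. A row lasts 1/8 s, in which the tool goes at most 62.5 mm and 10.7 degrees, less where a joint would pass 70% of its speed; a pose out of reach is approached as far as the arm can. A call is refused whole if a number of a shift passes 0.0625 or a number of a turn 0.188, either way. A call with a gripper value outside its range is refused whole. The fingers move at their own pace and stop on an object; FORCE is the grip in N (left out, the last holds). Time passes only in rows, so rows that do not move let the fingers close. It gives the time, the measured TCP pose, the force, the opening and the grip force at its end, in the units of the state.
- sense(): the state, without advancing time (a new reading comes with each control period).
- read_camera(name): name is "side" or "top" or "wrist"; returns a dict with "color" (384x512x3 uint8, red, green, blue), "depth" (384x512 float32, m along the optical axis (not along the pixel's ray), 0 where there is no reading), "K" (3x3 intrinsics, pixels), "pose" (4x4, takes a point from camera to world coordinates). Camera axes: x right, y up, looking along -z (the intrinsics and any distortion apply to the point x, -y, -z); pixel columns grow to the right and rows downward; lengths in m; the calibration is good to about 2 mm. A picture is of the moment at which its call begins.
- finish_job(): hands the job in; it is judged then, once.
The state is a dict: "clock": time; "joints": joint angles; "dq": joint speeds; "tau": joint torques, N m; "tcp_pos": TCP position; "eef_rot": TCP orientation; "wrist_force": force on the tool from outside, world axes, zero at the start; "wrist_torque": the same for the moment, N m; "opening": opening from 0.0 (shut) to 1.0 (fully open); "gripper_force": force on a finger pad.
Only numpy, scipy, OpenCV 4.12 (cv2) and the standard library are available. Lean on these libraries where they do the work, as an engineer would, in place of code of your own. Each camera call takes 0.05 s, during which the arm holds its last target. There are 200 camera calls.

## Working session

There is one attempt and no reset: what is moved stays moved. The work goes in short steps, Python scripts to look and compute and a shell command to move; the robot and the scene stay as the last step left them, time stands still between calls to the robot, and variables do not carry over. Pictures are saved under pics/ and viewed, at most 10 in all, crops included, and the job is handed in when it is done.

```bash
mkdir -p pics; ls
python3 - <<'E'
from rig import sense, read_camera
import cv2, numpy as np
for n in ["top","side"]:
    c=read_camera(n); cv2.imwrite(f"pics/{n}0.png",cv2.cvtColor(c["color"],cv2.COLOR_RGB2BGR)); np.savez(f"{n}0.npz",**c)
    print(n,c["K"].round(1).tolist(),c["pose"].round(3).tolist())
s=sense(); print({k:np.round(v,3).tolist() for k,v in s.items()})
E
```

```text
pics
top [[358.5, 0.0, 253.6], [0.0, 358.5, 194.4], [0.0, 0.0, 1.0]] [[0.008, 0.987, -0.162, 0.429], [-1.0, 0.008, 0.001, -0.01], [0.003, 0.162, 0.987, 0.848], [0.0, 0.0, 0.0, 1.0]]
side [[346.6, 0.0, 256.6], [0.0, 346.6, 187.8], [0.0, 0.0, 1.0]] [[0.951, 0.183, -0.249, 0.345], [-0.308, 0.59, -0.746, -0.689], [0.01, 0.787, 0.617, 0.63], [0.0, 0.0, 0.0, 1.0]]
{'clock': 0.1, 'joints': [-1.302, 0.522, -0.036, 1.6, 0.021, 1.021, -0.113], 'dq': [-0.001, -0.003, -0.001, -0.002, -0.0, 0.001, 0.001], 'tau': [0.005, -92.848, 1.985, -37.053, 0.018, 0.005, 0.0], 'tcp_pos': [0.208, 0.589, 0.239], 'eef_rot': [[-0.943, 0.332, -0.0], [0.332, 0.943, -0.001], [-0.0, -0.001, -1.0]], 'wrist_force': [-0.069, -0.18, -0.003], 'wrist_torque': [0.037, 0.02, 0.014], 'gripper_force': 0.0, 'opening': 1.0}
```

View pics/top0.png

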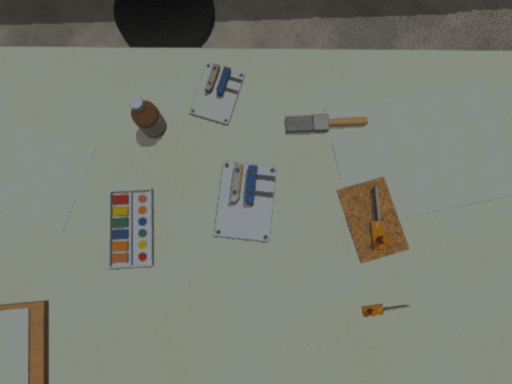

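View pics/side0.png

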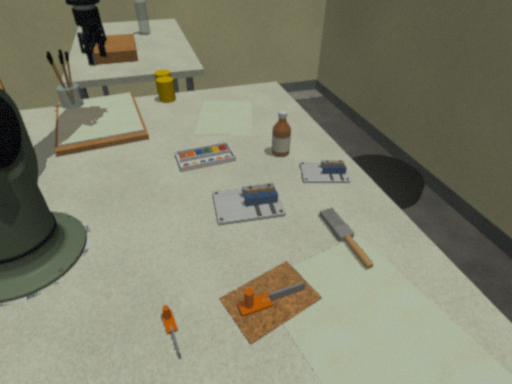

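The top view shows the large jig at about (246,201), with its mouth towards the bottom of the image and the blue fence at (251,185). The larger feeler is on the mat, with its post at about (379,238) and its blade pointing up to (377,188). The bottle (150,120), palette (131,229) and brush (325,123) are well clear.

```bash
cat > h.py <<'E'
import numpy as np, cv2
def plane(c,uv,z):
    uv=np.atleast_2d(uv).astype(float); K=c["K"];P=c["pose"]
    d=np.c_[(uv[:,0]-K[0,2])/K[0,0],-(uv[:,1]-K[1,2])/K[1,1],-np.ones(len(uv))]@P[:3,:3].T
    return P[:3,3]+d*((z-P[2,3])/d[:,2])[:,None]
def proj(c,X):
    X=np.atleast_2d(X); q=(X-c["pose"][:3,3])@c["pose"][:3,:3]
    return np.c_[c["K"][0,0]*q[:,0]/-q[:,2]+c["K"][0,2], -c["K"][1,1]*q[:,1]/-q[:,2]+c["K"][1,2]]
def blobs(m,n=50):
    k,l,s,ce=cv2.connectedComponentsWithStats(m.astype(np.uint8))
    return [(l==i) for i in range(1,k) if s[i,4]>=n]
def rect(c,m,z):
    v,u=np.nonzero(m); X=plane(c,np.c_[u,v],z)[:,:2].astype(np.float32)
    (ce,wh,a)=cv2.minAreaRect(X); return np.round(ce,4),np.round(wh,4),round(a,1)
E
python3 - <<'E'
from h import *
c=dict(np.load("top0.npz")); hsv=cv2.cvtColor(c["color"],cv2.COLOR_RGB2HSV)
H,S,V=[hsv[...,i].astype(int) for i in range(3)]
for nm,m,z in [("blue",(H>100)&(H<125)&(S>130),.0405),("orange",(H>7)&(H<20)&(S>215)&(V>120),.014),("mat",(H>5)&(H<20)&(S>90)&(S<215),.004)]:
    for b in blobs(m,40):
        v,u=np.nonzero(b); print(nm,len(u),u.mean().round(),v.mean().round(),*rect(c,b,z))
big=cv2.resize(cv2.cvtColor(c["color"],cv2.COLOR_RGB2BGR)[150:265,200:415],None,fx=3.7,fy=3.7,interpolation=cv2.INTER_CUBIC)
cv2.imwrite("pics/crop.png",big)
E
```

```text
blue 85 251.0 181.0 [ 0.5905 -0.0045] [0.0167 0.0352] 85.0
blue 60 249.0 198.0 [ 5.54e-01 -5.00e-04] [0.0208 0.0137] 0.5
mat 399 145.0 115.0 [0.7661 0.2592] [0.0592 0.0601] 40.1
mat 237 348.0 121.0 [ 0.752  -0.2419] [0.0172 0.0926] 3.1
mat 3501 372.0 221.0 [ 0.5111 -0.291 ] [0.1775 0.1181] 16.5
mat 43 142.0 198.0 [0.5563 0.2546] [0.0148 0.0143] 3.2
mat 48 142.0 210.0 [0.5283 0.2536] [0.0155 0.0164] 47.1
mat 153 120.0 246.0 [0.4441 0.3006] [0.0208 0.0359] 0.4
mat 138 120.0 257.0 [0.417  0.2987] [0.0195 0.0349] 4.8
mat 1520 36.0 341.0 [0.2263 0.5006] [0.1757 0.106 ] 5.8
mat 177 372.0 310.0 [ 0.3036 -0.2838] [0.0225 0.0462] 7.7
```

View pics/crop.png

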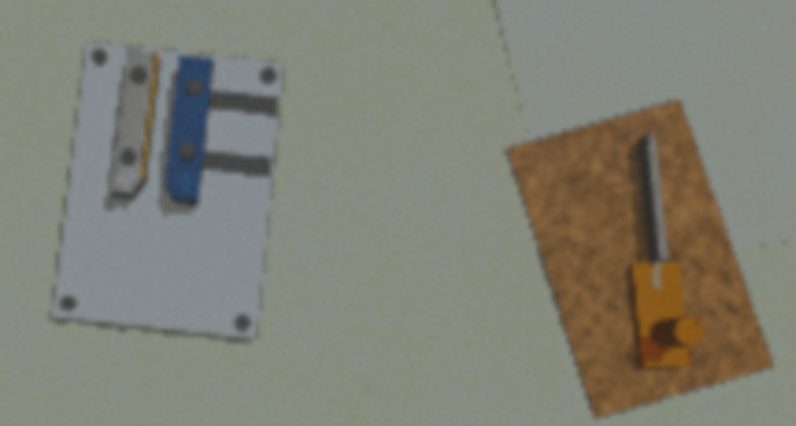

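The crop shows the jig plate corners at (86,43), (283,62), (255,338) and (52,318). The rail's brass face is near (156,60)–(147,180) and the fence's inner edge near (180,60)–(170,180). The feeler's post top is at (690,331) and its blade runs from (661,258) to (650,138).

Run:
```python
from h import *
c=dict(np.load("top0.npz"))
def g(p,z): p=np.array(p,float); return plane(c,(p+.5)/3.7-.5+[200,150],z)[:,:2]
pl=g([(86,43),(283,62),(255,338),(52,318)],.012); jc=pl.mean(0)
ex=(pl[0]+pl[1]-pl[2]-pl[3]); print("plate",jc.round(4),"sides",[np.linalg.norm(pl[i]-pl[i-1]).round(4) for i in range(4)],"yaw",np.degrees(np.arctan2(ex[1],ex[0])).round(2))
ex/=np.linalg.norm(ex); ey=np.array([-ex[1],ex[0]])
for nm,p in [("rail",[(156,60),(148,180)]),("fence",[(180,60),(170,180)]),("fenceback",[(212,60),(199,190)])]:
    q=g(p,.0405); print(nm,((q-jc)@np.c_[ex,ey]).round(4).tolist())
mt=g([(507,149),(680,100),(772,366),(596,417)],.004); mc=mt.mean(0); e=mt[0]+mt[1]-mt[2]-mt[3]
print("mat",mc.round(4),[np.linalg.norm(mt[i]-mt[i-1]).round(4) for i in range(4)],np.degrees(np.arctan2(e[1],e[0])).round(2))
print("post",g([(690,331)],.059).round(4))
f=g([(632,263),(680,263),(686,367),(640,367)],.014); print("foot",f.mean(0).round(4),[np.linalg.norm(f[i]-f[i-1]).round(4) for i in range(4)])
b=g([(650,138),(662,258)],.029); d=b[0]-b[1]; print("blade",b.round(4).tolist(),np.linalg.norm(d).round(4),np.degrees(np.arctan2(d[1],d[0])).round(2))
d=f[0]+f[1]-f[2]-f[3]; print("footyaw",np.degrees(np.arctan2(d[1],d[0])).round(2))
```

```text
plate [0.5514 0.0083] sides [np.float64(0.1784), np.float64(0.1283), np.float64(0.1784), np.float64(0.1278)] yaw -5.7
rail [[0.0753, 0.0161], [-0.0006, 0.0125]]
fence [[0.077, 0.0012], [0.0008, -0.001]]
fenceback [[0.0791, -0.0187], [-0.0034, -0.0194]]
mat [ 0.5112 -0.2915] [np.float64(0.1774), np.float64(0.1184), np.float64(0.1778), np.float64(0.1169)] 16.34
post [[ 0.4614 -0.3017]]
foot [ 0.4733 -0.2998] [np.float64(0.0648), np.float64(0.0303), np.float64(0.0648), np.float64(0.0287)]
blade [[0.583, -0.294], [0.5074, -0.2978]] 0.0757 2.92
footyaw 1.09
```

```bash
cat >> h.py <<'E'
def to(p,yaw=None):
    "tool-axis shift from the present pose to world p; and the turn that takes tool x to yaw+180 deg (do the turn first, then recompute)"
    from rig import sense
    s=sense(); R=np.array(s["eef_rot"]); y=np.degrees(np.arctan2(-R[1,0],-R[0,0]))
    print("clock",round(s["clock"],2),"tcp",np.round(s["tcp_pos"],4),"yaw",y.round(2),"F",np.round(s["wrist_force"],2),"shift",((np.array(p)-s["tcp_pos"])@R).round(4),"" if yaw is None else "turn %.4f"%-np.radians(yaw-y))
E
python3 -m jog '[[1,[0,0,0],-0.12],[1,[0,0,0],-0.119],[1,[-0.0263,-0.0389,0],0],[1,[-0.0263,-0.0389,0],0],[1,[-0.0263,-0.0389,0],0],[1,[-0.0263,-0.0389,0],0],[1,[-0.0263,-0.0389,0],0],[1,[-0.0263,-0.0389,0],0],[1,[-0.0263,-0.0389,0],0],[1,[-0.0263,-0.0389,0],0],[1,[-0.0263,-0.0389,0],0],[1,[-0.0263,-0.0389,0],0],[1,[-0.0263,-0.0389,0],0],[1,[-0.0263,-0.0389,0],0],[1,[-0.0263,-0.0389,0],0],[1,[-0.0263,-0.0389,0],0]]' 60
python3 - <<'E'
from h import *; from rig import *
to((0.465,-0.302,0.15),2)
c=read_camera("wrist"); np.savez("w0.npz",**c); print(c["K"].round(1).tolist(),c["pose"].round(3).tolist())
cv2.imwrite("pics/w0.png",cv2.cvtColor(c["color"],cv2.COLOR_RGB2BGR))
E
```

```text
clock: 2.1
tcp_pos: [0.5203, 0.0094, 0.2392]
eef_rot: [[-0.995, 0.1, -0.0], [0.1, 0.995, -0.0], [0.0, -0.0, -1.0]]
wrist_force: [0.2, 0.9, -0.3]
opening: 1.001
gripper_force: 0.0
clock 2.1 tcp [0.5203 0.0094 0.2392] yaw -5.71 F [ 0.16  0.85 -0.27] shift [ 0.024  -0.3154  0.0892] turn -0.1347
[[296.3, 0.0, 257.3], [0.0, 296.3, 194.0], [0.0, 0.0, 1.0]] [[0.1, -0.95, -0.295, 0.445], [0.995, 0.096, 0.029, 0.018], [0.0, -0.296, 0.955, 0.375], [0.0, 0.0, 0.0, 1.0]]
```

View pics/w0.png

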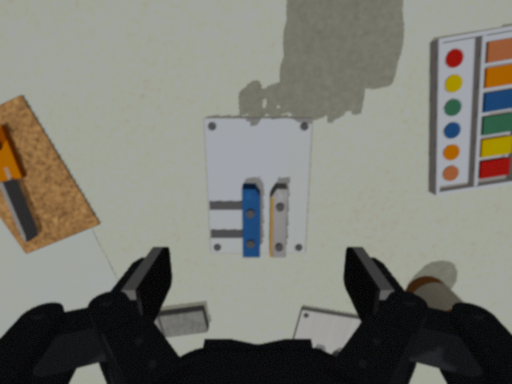

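The wrist view shows the jig plate at (205–312, 117–252), with its mouth upward. The blue fence is at (251,220), and the rail with its brass face is at (272–288, 185–255). I'll fit lines to these edges.

```bash
cat >> h.py <<'E'
def jig(c,box):
    x0,x1,y0,y1=box
    lab=cv2.cvtColor(c["color"],cv2.COLOR_RGB2LAB).astype(int); b=lab[...,2]
    M=np.zeros(b.shape,bool); M[y0:y1,x0:x1]=1
    hsv=cv2.cvtColor(c["color"],cv2.COLOR_RGB2HSV).astype(int)
    out={}
    pm=M&(b<np.median(b[M&(lab[...,0]>120)])-0)
    return lab,hsv,M
def edge(c,rows,u0,u1,ch,thr,z,first=True):
    "per-row subpixel crossing of channel ch with thr between u0,u1 -> world points, fitted line"
    P=[]
    for v in rows:
        r=ch[v,u0:u1].astype(float); s=np.nonzero((r[:-1]-thr)*(r[1:]-thr)<=0)[0]
        if len(s): i=s[0] if first else s[-1]; P.append((u0+i+(thr-r[i])/(r[i+1]-r[i]+1e-9),v))
    return plane(c,np.array(P),z)[:,:2]
def fit(X):
    vx,vy,x,y=cv2.fitLine(X.astype(np.float32),cv2.DIST_HUBER,0,.001,.001).ravel()
    if vx<0: vx,vy=-vx,-vy
    return np.degrees(np.arctan2(vy,vx)),np.array([x,y])
E
python3 - <<'E'
from h import *
c=dict(np.load("w0.npz")); lab=cv2.cvtColor(cv2.GaussianBlur(c["color"],(3,3),0),cv2.COLOR_RGB2LAB).astype(int)
for v in (150,205,225): print(v,lab[v,198:216,2].tolist(),lab[v,300:322,2].tolist())
for v in (200,220,240): print(v,[ (u,*lab[v,u]) for u in range(236,296,2)])
for u in (225,290): print(u,lab[108:124,u,2].tolist(),lab[244:262,u,2].tolist())
E
```

```text
150 [133, 133, 133, 133, 132, 132, 131, 129, 127, 125, 125, 124, 124, 124, 124, 125, 125, 125] [127, 127, 127, 127, 128, 127, 127, 127, 128, 128, 129, 130, 131, 131, 131, 131, 132, 132, 133, 133, 133, 133]
205 [134, 134, 134, 134, 133, 133, 133, 133, 133, 132, 130, 129, 128, 127, 128, 127, 127, 127] [129, 129, 127, 127, 127, 129, 129, 130, 132, 133, 134, 134, 135, 135, 134, 134, 134, 134, 134, 134, 135, 135]
225 [135, 135, 135, 134, 134, 134, 134, 134, 133, 133, 132, 129, 127, 126, 126, 127, 127, 126] [128, 127, 127, 127, 128, 129, 131, 133, 134, 134, 134, 133, 133, 132, 132, 132, 133, 133, 134, 135, 135, 134]
200 [(236, np.int64(147), np.int64(128), np.int64(125)), (238, np.int64(144), np.int64(128), np.int64(125)), (240, np.int64(131), np.int64(128), np.int64(124)), (242, np.int64(95), np.int64(128), np.int64(110)), (244, np.int64(78), np.int64(131), np.int64(98)), (246, np.int64(78), np.int64(130), np.int64(98)), (248, np.int64(79), np.int64(130), np.int64(98)), (250, np.int64(78), np.int64(130), np.int64(98)), (252, np.int64(78), np.int64(130), np.int64(98)), (254, np.int64(78), 
[... 3824 characters left out ...]
138), np.int64(128), np.int64(129)), (284, np.int64(135), np.int64(129), np.int64(129)), (286, np.int64(144), np.int64(127), np.int64(128)), (288, np.int64(166), np.int64(126), np.int64(128)), (290, np.int64(171), np.int64(126), np.int64(129)), (292, np.int64(170), np.int64(127), np.int64(129)), (294, np.int64(169), np.int64(127), np.int64(129))]
225 [133, 134, 134, 134, 134, 133, 133, 133, 132, 130, 128, 126, 125, 125, 125, 125] [129, 129, 129, 129, 129, 129, 128, 128, 130, 131, 133, 134, 133, 133, 132, 132, 132, 132]
290 [135, 135, 134, 134, 133, 133, 133, 133, 132, 131, 129, 127, 126, 126, 126, 126] [129, 129, 129, 129, 129, 129, 129, 129, 129, 131, 132, 133, 133, 133, 133, 133, 133, 133]
```

Run:
```python
from h import *
c=dict(np.load("w0.npz")); lab=cv2.cvtColor(cv2.GaussianBlur(c["color"],(3,3),0),cv2.COLOR_RGB2LAB).astype(int); b=lab[...,2]
L=edge(c,range(125,245),198,216,b,129.5,.012); R=edge(c,range(125,245),300,320,b,130.5,.012,False)
FB=edge(c,range(195,250),236,248,b,112,.0405); FI=edge(c,range(195,250),253,266,b,113,.0405)
BR=edge(c,range(195,250),262,272,b,138,.0405); BS=edge(c,range(195,250),272,280,b,138,.0405)
N={"plateL":L,"plateR":R,"fback":FB,"finner":FI,"brassL":BR,"brassR":BS}
for k,X in N.items(): print(k,len(X),fit(X)[0].round(2))
yaw=np.mean([fit(N[k])[0] for k in ("fback","finner","brassL","brassR","plateL","plateR")])
t=np.radians(yaw); ex=np.array([np.cos(t),np.sin(t)]); ey=np.array([-ex[1],ex[0]])
print("yaw",yaw); 
for k,X in N.items(): print(k,(fit(X)[1]@ey).round(4))
cT=cv2.transpose(lab[...,2])
def vedge(cols,v0,v1,thr,first=True):
    P=[]
    for u in cols:
        r=b[v0:v1,u].astype(float); s=np.nonzero((r[:-1]-thr)*(r[1:]-thr)<=0)[0]
        if len(s): i=s[0] if first else s[-1]; P.append((u,v0+i+(thr-r[i])/(r[i+1]-r[i]+1e-9)))
    return plane(c,np.array(P),.012)[:,:2]
F=vedge(range(220,235),108,124,130); Bk=vedge(list(range(218,236))+list(range(289,293)),246,260,130.5)
print("front,back x",(np.median(F@ex)).round(4),(np.median(Bk@ex)).round(4)," cam jig-y",(c["pose"][:2,3]@ey).round(4))
print("top-cam centre",np.array([.5514,.0083])@ex,np.array([.5514,.0083])@ey)
```

```text
plateL 120 -5.5
plateR 120 -6.04
fback 55 -5.48
finner 55 -8.28
brassL 54 -5.86
brassR 53 -5.86
yaw -6.170769
plateL 0.0028
plateR 0.1317
fback 0.0489
finner 0.069
brassL 0.0815
brassR 0.0864
front,back x 0.4579 0.6374  cam jig-y 0.066
top-cam centre 0.5473129769265652 0.06752308028936385
```

```bash
python3 -m jog '[[1,[0,0,0],-0.152],[1,[0.0102,-0.044,0.005],0],[1,[0.0102,-0.044,0.005],0],[1,[0.0102,-0.044,0.005],0],[1,[0.0102,-0.044,0.005],0],[1,[0.0102,-0.044,0.005],0],[1,[0.0102,-0.044,0.005],0],[1,[0.0102,-0.044,0.005],0],[1,[0,0,0],0]]'
python3 - <<'E'
from h import *; from rig import *
to((0.4614,-0.3017,0.1),3)
c=read_camera("wrist"); np.savez("w1.npz",**c)
cv2.imwrite("pics/w1.png",cv2.cvtColor(c["color"],cv2.COLOR_RGB2BGR))
hsv=cv2.cvtColor(c["color"],cv2.COLOR_RGB2HSV).astype(int)
H,S,V=hsv[...,0],hsv[...,1],hsv[...,2]
print("proj",proj(c,[[.4614,-.3017,.059],[.583,-.294,.029]]).round(1))
E
```

```text
clock: 3.28
tcp_pos: [0.4629, -0.3036, 0.2037]
eef_rot: [[-0.999, -0.047, -0.001], [-0.047, 0.999, -0.001], [0.001, -0.001, -1.0]]
wrist_force: [0.5, 0.2, -1.0]
opening: 1.001
gripper_force: 0.0
clock 3.27 tcp [ 0.4629 -0.3036  0.2037] yaw 2.72 F [ 0.47  0.21 -0.97] shift [0.0013 0.002  0.1037] turn -0.0049
proj [[258.1 181.5]
 [259.6 273.8]]
```

View pics/w1.png

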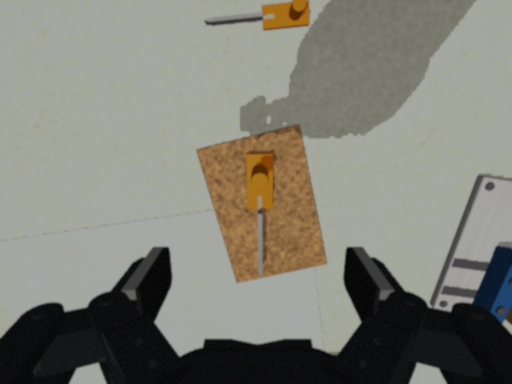

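The wrist view shows the feeler's foot at (247–273, 153–209), its post top near (260,178), and its blade running down to (261,272). I'll fit the foot and blade axis.

Run:
```python
from h import *
c=dict(np.load("w1.npz")); hsv=cv2.cvtColor(c["color"],cv2.COLOR_RGB2HSV).astype(int); H,S,V=[hsv[...,i] for i in range(3)]
M=np.zeros(H.shape,bool); M[145:280,240:282]=1
m=M&(H>8)&(H<25)&(S>200); 
b=max(blobs(m,50),key=lambda x:x.sum()); print(b.sum(),rect(c,b,.014))
rows=range(190,206); Lf=[(np.nonzero(b[v])[0][0]-.5,v) for v in rows]; Rf=[(np.nonzero(b[v])[0][-1]+.5,v) for v in rows]
l=plane(c,Lf,.014)[:,:2]; r=plane(c,Rf,.014)[:,:2]; print("foot mid",((l+r)/2)[[0,-1]].round(4).tolist(),"width",np.abs(l-r)[:,1].mean().round(4),"yaw",fit((l+r)/2)[0].round(2))
g=M&(S<60); g[:212]=0
P=[(np.nonzero(g[v])[0].mean(),v) for v in range(214,268) if g[v].any()]
X=plane(c,P,.029)[:,:2]; a,p=fit(X); print("blade",len(X),a.round(2),p.round(4),X[[0,-1]].round(4).tolist())
for v in (165,172,180,188): print(v,np.nonzero(b[v])[0][[0,-1]],V[v,246:274].tolist())
```

```text
1324 (array([ 0.4729, -0.2997]), array([0.0647, 0.0289]), 3.5)
foot mid [[0.4832, -0.2984], [0.5013, -0.2981]] width 0.0287 yaw 1.97
blade 54 2.84 [ 0.5481 -0.2953] [[0.5067, -0.2979], [0.5739, -0.2946]]
165 [247 272] [154, 163, 166, 166, 167, 166, 165, 159, 145, 123, 108, 93, 88, 89, 89, 91, 95, 103, 117, 129, 133, 135, 134, 135, 134, 134, 129, 131]
172 [247 272] [145, 161, 165, 165, 158, 137, 98, 80, 81, 85, 90, 95, 104, 108, 108, 100, 95, 93, 86, 83, 85, 106, 139, 159, 164, 163, 152, 133]
180 [247 272] [141, 160, 165, 163, 158, 154, 162, 166, 166, 166, 166, 166, 166, 166, 167, 166, 166, 166, 166, 167, 165, 161, 155, 159, 164, 164, 152, 124]
188 [248 272] [149, 162, 166, 165, 166, 165, 165, 166, 166, 167, 166, 165, 166, 166, 166, 166, 166, 166, 165, 164, 164, 166, 166, 166, 166, 165, 150, 116]
```

```bash
python3 -m jog '[[1,[0.0022,0.0034,0.03],0],[1,[0,0,0.04],0],[1,[0,0,0.04],0],[1,[0,0,0.035],0],[1,[0,0,0.02],0],[1,[0,0,0.0087],0],[-0.4,[0,0,0],0],[-1,[0,0,0],0],[-1,[0,0,0],0],[-1,[0,0,0],0],[-1,[0,0,0],0],[-1,[0,0,0],0]]' 60
python3 - <<'E'
from h import *
to((0.4605,-0.3003,0.06),-5.75)
E
```

```text
clock: 4.82
tcp_pos: [0.4625, -0.2974, 0.0313]
eef_rot: [[-0.999, -0.052, 0.001], [-0.052, 0.999, -0.0], [-0.001, -0.0, -1.0]]
wrist_force: [-2.0, 2.1, 9.4]
opening: 0.188
gripper_force: 58.3
clock 4.83 tcp [ 0.4625 -0.2974  0.0313] yaw 2.98 F [-2.04  2.1   9.38] shift [ 0.0021 -0.0028 -0.0287] turn 0.1523
```

```bash
python3 -m jog '[[-1,[0,0,-0.02],0],[-1,[0,0,-0.04],0],[-1,[0,0,0],0.152],[-1,[0,0,0],0],[-1,[0,0,0],0],[-1,[0,0,0],0]]' 60
python3 - <<'E'
from h import *; from rig import *
to((0.4134,0.033,0.0713),-5.75)
s=sense(); c=read_camera("wrist"); np.savez("w2.npz",tcp=s["tcp_pos"],R=s["eef_rot"],**c)
cv2.imwrite("pics/w2.png",cv2.cvtColor(c["color"],cv2.COLOR_RGB2BGR))
E
```

```text
clock: 5.58
tcp_pos: [0.4619, -0.2971, 0.0902]
eef_rot: [[-0.995, 0.098, -0.001], [0.098, 0.995, 0.0], [0.001, 0.0, -1.0]]
wrist_force: [-1.0, 0.2, -2.7]
opening: 0.191
gripper_force: 58.6
clock 5.58 tcp [ 0.4619 -0.2971  0.0902] yaw -5.61 F [-1.05  0.2  -2.68] shift [0.0806 0.3237 0.0191] turn 0.0024
```

View pics/w2.png

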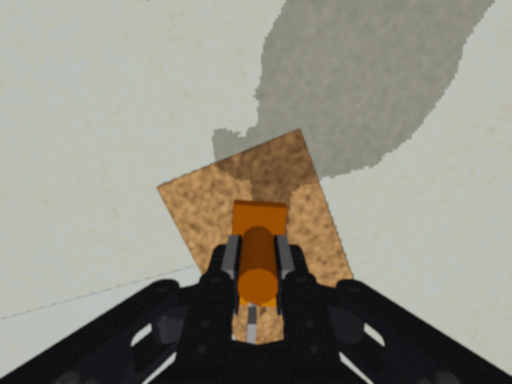

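The feeler is held: the post is at (258,265) between the pads, the foot's rear edge runs (233–287, 202), and the blade shows at (251–253, 305–342). It looks slightly yawed in the grip, so I'll compute by how much.

```bash
cat >> h.py <<'E'
def held(c,tcp,R,und):
    "foot rear edge and blade in tool frame"
    hsv=cv2.cvtColor(c["color"],cv2.COLOR_RGB2HSV).astype(int); H,S,V=[hsv[...,i] for i in range(3)]
    o=(H<20)&(S>200)&(V>60)
    T=lambda uv,z:((plane(c,uv,z)-tcp)@R)[:,:2]
    A=[]
    for v in range(207,233,5):
        u=np.nonzero(o[v,225:297])[0]+225; A.append(T([((u[0]+u[-1])/2,v)],und+.010)[0]); w=T([(u[0]-.5,v),(u[-1]+.5,v)],und+.010)
    A=np.array(A); print("foot mid",A.round(4).tolist(),"w",np.ptp(w[:,1]).round(4))
    B=[]
    for v in range(308,341,4):
        r=S[v,238:268]; u=np.nonzero((r<70))[0]+238
        if len(u): B.append(T([((u[0]+u[-1])/2,v)],und+.025)[0])
    B=np.array(B); print("blade",B.round(4).tolist())
    X=np.r_[A,B]; k=np.polyfit(X[:,0],X[:,1],1); print("line y=%.4f%+.4fx; blade dir relative to -x tool: %.2f deg CCW-in-world"%(k[1],k[0],np.degrees(np.arctan(k[0]))))
E
python3 - <<'E'
from h import *
d=dict(np.load("w2.npz")); held(d,d["tcp"],d["R"],.063)
hsv=cv2.cvtColor(d["color"],cv2.COLOR_RGB2HSV); print(hsv[315,240:266].tolist(),hsv[215,228:240].tolist())
E
```

```text
foot mid [[0.0208, 0.0025], [0.0179, 0.0025], [0.0149, 0.0022], [0.0119, 0.0022], [0.0089, 0.002], [0.0059, 0.002]] w 0.0292
blade [[-0.033, -0.0017], [-0.0356, -0.0017], [-0.0383, -0.002], [-0.041, -0.002], [-0.0437, -0.0023], [-0.0464, -0.0023], [-0.0492, -0.0023], [-0.052, -0.0026], [-0.0548, -0.0027]]
line y=0.0012+0.0755x; blade dir relative to -x tool: 4.32 deg CCW-in-world
[[16, 132, 155], [16, 131, 158], [16, 130, 163], [16, 132, 168], [16, 130, 172], [16, 128, 172], [16, 127, 167], [15, 121, 146], [13, 78, 98], [10, 12, 66], [15, 8, 66], [150, 4, 67], [150, 4, 66], [0, 0, 65], [150, 8, 67], [10, 31, 74], [13, 96, 109], [15, 125, 145], [16, 132, 154], [16, 133, 150], [16, 137, 134], [16, 137, 141], [16, 131, 163], [17, 127, 179], [17, 125, 184], [18, 123, 187]] [[16, 130, 159], [16, 130, 159], [16, 131, 160], [16, 136, 157], [15, 159, 148], [14, 211, 146], [15, 250, 151], [15, 253, 152], [15, 248, 153], [15, 247, 153], [15, 252, 152], [15, 245, 153]]
```

```bash
python3 -m jog '[[-1,[0.005,0.02,0],-0.02],[-1,[0.0095,0.04,0],-0.025],[-1,[0.0095,0.04,0],-0.025],[-1,[0.011,0.042,0],0],[-1,[0.011,0.042,0],0],[-1,[0.011,0.042,0],0],[-1,[0.011,0.042,0],0],[-1,[0.011,0.035,0],0],[-1,[0.003,0.015,0],0],[-1,[0,0,0],0],[-1,[0,0,0],0]]' 60
python3 - <<'E'
from h import *; from rig import *
to((0.4134,0.033,0.0713),-5.75)
s=sense(); c=read_camera("wrist"); held(c,np.array(s["tcp_pos"]),np.array(s["eef_rot"]),s["tcp_pos"][2]-.0273)
cv2.imwrite("pics/w3.png",cv2.cvtColor(c["color"],cv2.COLOR_RGB2BGR))
c=read_camera("side"); np.savez("s3.npz",**c)
im=cv2.cvtColor(c["color"],cv2.COLOR_RGB2BGR)[150:250,170:300]; cv2.imwrite("pics/s3.png",cv2.resize(im,None,fx=5,fy=5,interpolation=cv2.INTER_CUBIC))
E
```

```text
clock: 7.0
tcp_pos: [0.3941, 0.0237, 0.0906]
eef_rot: [[-1.0, 0.029, 0.0], [0.029, 1.0, -0.0], [-0.0, -0.0, -1.0]]
wrist_force: [0.0, -0.5, -2.3]
opening: 0.194
gripper_force: 58.7
clock 7.0 tcp [0.3941 0.0237 0.0906] yaw -1.69 F [ 0.04 -0.51 -2.31] shift [-0.019   0.0099  0.0193] turn 0.0709
foot mid [[0.0207, 0.0025], [0.0178, 0.0025], [0.0148, 0.0022], [0.0118, 0.0019], [0.0088, 0.0017], [0.0058, 0.0017]] w 0.0287
blade [[-0.0332, -0.0014], [-0.0358, -0.0014], [-0.0385, -0.0014], [-0.0412, -0.0015], [-0.0439, -0.0015], [-0.0466, -0.0015], [-0.0494, -0.0015], [-0.0522, -0.0015], [-0.055, -0.0015]]
line y=0.0012+0.0599x; blade dir relative to -x tool: 3.43 deg CCW-in-world
```

View pics/s3.png

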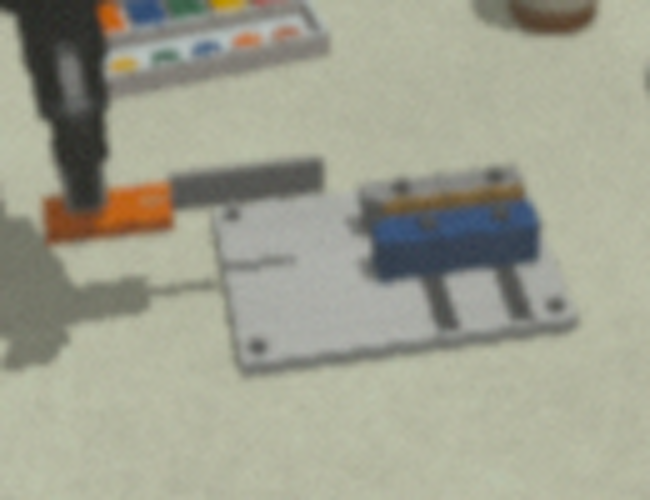

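The side view shows the feeler above and in front of the jig, with its blade top edge from (170,178) to (323,160) and the fence top edges near (375,238)–(540,205). I'll check the blade line in world coordinates from this view, using the fence as a reference.

Run:
```python
from h import *
c=dict(np.load("s3.npz")); g=cv2.cvtColor(c["color"],cv2.COLOR_RGB2GRAY).astype(float); g=cv2.GaussianBlur(g,(3,3),0)
def top(cols,v0,v1,rise=-1):
    P=[]
    for u in cols:
        r=g[v0:v1,u]; d=np.diff(r); i=int(np.argmin(d)); i=min(max(i,1),len(d)-2)
        a,b,e=d[i-1],d[i],d[i+1]; P.append((u,v0+i+.5+ .5*(a-e)/(a-2*b+e+1e-9)))
    return np.array(P)
B=top(range(206,233),178,190); X=plane(c,B,.0886)[:,:2]
print("blade top edge px",B[[0,-1]].round(2).tolist(),"world",X[[0,-1]].round(4).tolist(),"yaw",fit(X)[0].round(2))
hsv=cv2.cvtColor(c["color"],cv2.COLOR_RGB2HSV).astype(int)
# fence near top edge: boundary between lit top and dark side inside blue
F=top(range(249,275),190,203); Y=plane(c,F,.0405)[:,:2]; print("fence near edge",F[[0,-1]].round(2).tolist(),Y[[0,-1]].round(4).tolist(),fit(Y)[0].round(2))
# plate front/near edge: table->dark side
ex=np.array([.995,-.1002]);ey=np.array([.1002,.995]);o=np.array([.5516,.0081])
print("jig frame: blade",((X[[0,-1]]-o)@np.c_[ex,ey]).round(4).tolist(),"fence",((Y[[0,-1]]-o)@np.c_[ex,ey]).round(4).tolist())
# blade end column
print(g[185,225:242].round().tolist())
```

```text
blade top edge px [[206.0, 184.39], [232.0, 181.3]] world [[0.4438, 0.0168], [0.5106, 0.0099]] yaw -5.99
fence near edge [[249.0, 188.94], [274.0, 192.84]] [[0.5609, 0.0247], [0.6205, -0.0117]] -30.47
jig frame: blade [[-0.1081, -0.0021], [-0.041, -0.0023]] fence [[0.0076, 0.0174], [0.0706, -0.0128]]
[86.0, 87.0, 87.0, 87.0, 86.0, 86.0, 87.0, 89.0, 98.0, 124.0, 156.0, 176.0, 180.0, 179.0, 179.0, 178.0, 176.0]
```

View pics/w3.png

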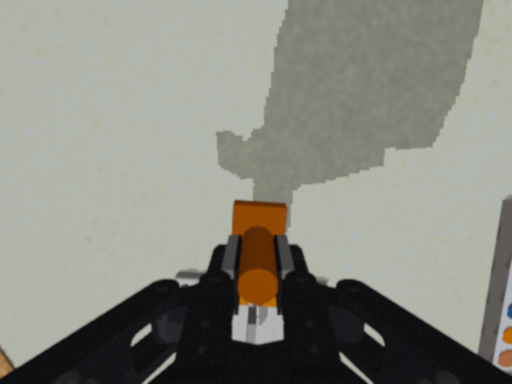

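The wrist view shows the foot's rear edge (233–287, 202) and the blade at about (252, 308–340), much as before. The side view gives the blade a yaw of −6.0°, parallel to the jig. Next I'll measure the fence's inner edge and the strip in the same side image, to see what offset that camera has.

Run:
```python
from h import *
c=dict(np.load("s3.npz")); lab=cv2.cvtColor(c["color"],cv2.COLOR_RGB2LAB).astype(float); b=lab[...,2]
ex=np.array([.995,-.1002]);ey=np.array([.1002,.995]);o=np.array([.5516,.0081])
P=[];Q=[]
for u in range(250,272):
    col=b[182:206,u]; i=int(col.argmax())
    j=i+np.nonzero(col[i:]<120)[0][0]; P.append((u,182+j-(120-col[j])/(col[j-1]-col[j])))
    k=np.nonzero(col[:i+1]<138)[0][-1]; Q.append((u,182+k+(138-col[k])/(col[k+1]-col[k])))
for n,p,z in (("fence inner top",P,.0405),("brass upper",Q,.040)):
    Y=plane(c,p,z)[:,:2]; print(n,fit(Y)[0].round(2),(((fit(Y)[1])-o)@np.c_[ex,ey]).round(4))
for u in (210,222,230): print(u,lab[176:196,u,0].round().tolist())
# plate corners: project expected jig corners
J=lambda x,y,z: np.r_[o+x*ex+y*ey,z]
print(((proj(c,[J(-.09,-.065,.012),J(.09,-.065,.012),J(-.09,.065,.012),J(.08,.035,.040)])-[170,150])*5).round(0).tolist())
```

```text
fence inner top -7.71 [ 0.0408 -0.001 ]
brass upper -5.1 [0.0495 0.0179]
210 [190.0, 192.0, 186.0, 188.0, 190.0, 191.0, 186.0, 169.0, 137.0, 107.0, 97.0, 94.0, 93.0, 95.0, 104.0, 137.0, 173.0, 186.0, 191.0, 187.0]
222 [189.0, 190.0, 190.0, 192.0, 191.0, 185.0, 159.0, 119.0, 101.0, 94.0, 93.0, 94.0, 96.0, 116.0, 157.0, 173.0, 176.0, 176.0, 175.0, 177.0]
230 [186.0, 187.0, 188.0, 189.0, 182.0, 159.0, 125.0, 100.0, 93.0, 94.0, 96.0, 91.0, 114.0, 157.0, 174.0, 176.0, 171.0, 173.0, 175.0, 175.0]
[[240.0, 360.0], [578.0, 312.0], [211.0, 204.0], [515.0, 161.0]]
```

```bash
cat >> h.py <<'E'
EX=np.array([.995,-.1002]);EY=np.array([.1002,.995]);JO=np.array([.5516,.0081])
def sideblade(und,cols):
    from rig import read_camera
    c=read_camera("side"); lab=cv2.cvtColor(c["color"],cv2.COLOR_RGB2LAB).astype(float); L=lab[...,0]
    t=[]
    for u in cols:
        p=proj(c,np.r_[JO,.03])  # unused guide
        col=L[172:215,u]; d=np.nonzero((col[:-1]>=140)&(col[1:]<140))[0]
        if len(d): i=d[0]; t.append((u,172+i+(col[i]-140)/(col[i]-col[i+1])))
    X=plane(c,t,und+.025)[:,:2]; q=(X-JO)@np.c_[EX,EY]
    print("side blade far-top edge jig (add ~+1.7mm y):",q[[0,len(q)//2,-1]].round(4).tolist(),"yaw",fit(X)[0].round(2)); return c
E
python3 -m jog '[[-1,[-0.005,0.0033,0.015],0],[-1,[-0.0055,0.0033,0.018],0],[-1,[-0.0053,0.0033,0.015],0],[-1,[0,0,0],0],[-1,[0,0,0],0],[-1,[0,0,0],0]]' 60
python3 - <<'E'
from h import *; from rig import *
to((0.4134,0.033,0.0425)); s=sense()
t=np.array(s["tcp_pos"])[:2]-JO; print("tcp jig",(t@np.c_[EX,EY]).round(4))
c=sideblade(s["tcp_pos"][2]-.0273,range(212,236))
im=cv2.cvtColor(c["color"],cv2.COLOR_RGB2BGR)[155:235,185:295]; cv2.imwrite("pics/s4.png",cv2.resize(im,None,fx=7,fy=7,interpolation=cv2.INTER_CUBIC))
E
```

```text
clock: 7.85
tcp_pos: [0.4104, 0.0332, 0.0432]
eef_rot: [[-1.0, 0.03, 0.001], [0.03, 1.0, 0.0], [-0.001, 0.0, -1.0]]
wrist_force: [0.1, -0.2, -2.2]
opening: 0.196
gripper_force: 58.8
clock 7.85 tcp [0.4104 0.0332 0.0432] yaw -1.73 F [ 0.14 -0.23 -2.21] shift [-0.003  -0.0001  0.0007] 
tcp jig [-0.1431  0.0108]
side blade far-top edge jig (add ~+1.7mm y): [[-0.0947, 0.0104], [-0.0623, 0.0105], [-0.0324, 0.01]] yaw -5.92
```

View pics/s4.png

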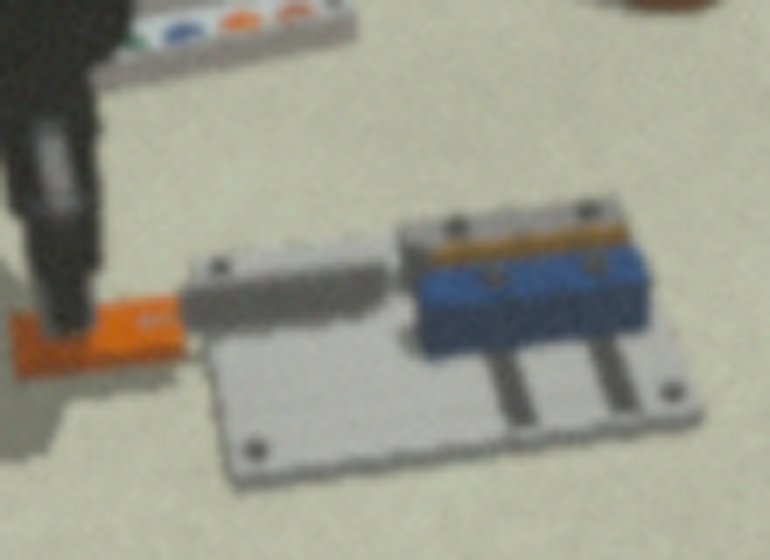

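The blade lies parallel to the jig with its tip just short of the mouth, lined up with the gap between fence and strip. Now I'll insert it.

```bash
python3 -m jog '[[-1,[-0.0075,-0.0005,0],0],[-1,[-0.0075,-0.0005,0],0],[-1,[-0.0075,-0.0005,0],0],[-1,[-0.0075,-0.0006,0],0],[-1,[0,0,0],0]]' 60; python3 -m jog '[[-1,[-0.0075,-0.0005,0],0],[-1,[-0.0075,-0.0005,0],0],[-1,[-0.0075,-0.0005,0],0],[-1,[-0.0075,-0.0006,0],0],[-1,[0,0,0],0],[-1,[0,0,0],0]]'
python3 - <<'E'
from h import *; from rig import *
s=sense();t=np.array(s["tcp_pos"])[:2]-JO; print("tcp jig",(t@np.c_[EX,EY]).round(4))
c=sideblade(s["tcp_pos"][2]-.0273,range(232,243))
E
```

```text
clock: 8.52
tcp_pos: [0.4407, 0.0303, 0.0425]
eef_rot: [[-1.0, 0.03, 0.0], [0.03, 1.0, -0.0], [-0.0, -0.0, -1.0]]
wrist_force: [0.8, 0.1, -1.9]
opening: 0.194
gripper_force: 58.8
clock: 9.28
tcp_pos: [0.4698, 0.0274, 0.0425]
eef_rot: [[-1.0, 0.03, -0.0], [0.03, 1.0, -0.0], [0.0, -0.0, -1.0]]
wrist_force: [-0.7, 1.3, -2.2]
opening: 0.191
gripper_force: 58.8
tcp jig [-0.0833  0.011 ]
side blade far-top edge jig (add ~+1.7mm y): [[-0.0413, 0.0061], [-0.027, 0.01], [-0.0103, 0.026]] yaw 1.71
```

```bash
python3 -m jog '[[-1,[-0.006,-0.0004,0],0],[-1,[-0.006,-0.0004,0],0],[-1,[-0.006,-0.0004,0],0],[-1,[-0.005,-0.0004,0],0],[-1,[0,0,0],0],[-1,[0,0,0],0]]'; python3 -m jog '[[-1,[0,0,0.001],0],[-1,[0,0,0.001],0],[-1,[0,0,0.001],0],[-1,[0,0,0],0],[-1,[0,0,0],0]]'
python3 - <<'E'
from h import *; from rig import *
s=sense();t=np.array(s["tcp_pos"])[:2]-JO; print("tcp jig",(t@np.c_[EX,EY]).round(4),s["wrist_force"])
c=read_camera("side"); np.savez("s5.npz",**c)
im=cv2.cvtColor(c["color"],cv2.COLOR_RGB2BGR)[155:235,185:295]; cv2.imwrite("pics/s5.png",cv2.resize(im,None,fx=7,fy=7,interpolation=cv2.INTER_CUBIC))
hsv=cv2.cvtColor(c["color"],cv2.COLOR_RGB2HSV).astype(int); o=(hsv[...,0]<20)&(hsv[...,1]>190)
m=max(blobs(o[160:215,200:260],20),key=lambda x:x.sum()); v,u=np.nonzero(m); u+=200;v+=160
i=u.argmax(); print("foot front px",u.max(),v[u>=u.max()-1]); 
top=v[u==u.max()-1].min(); X=plane(c,[(u.max()+.5,top)],.022)[:,:2]; print("front top corner jig",((X-JO)@np.c_[EX,EY]).round(4))
E
```

```text
clock: 10.07
tcp_pos: [0.4928, 0.0251, 0.0425]
eef_rot: [[-1.0, 0.03, -0.0], [0.03, 1.0, -0.0], [0.0, -0.0, -1.0]]
wrist_force: [0.1, -0.1, -2.1]
opening: 0.193
gripper_force: 58.8
clock: 10.7
tcp_pos: [0.4931, 0.0251, 0.0396]
eef_rot: [[-1.0, 0.03, 0.0], [0.03, 1.0, -0.0], [-0.0, -0.0, -1.0]]
wrist_force: [0.0, 0.6, -1.5]
opening: 0.195
gripper_force: 58.8
tcp jig [-0.0599  0.011 ] [ 7.72879026e-04  5.92377240e-01 -1.47680076e+00]
foot front px 240 [199 199 200 200]
front top corner jig [[-0.0192  0.0016]]
```

```bash
python3 -m jog '[[-1,[-0.004,-0.0003,0],0],[-1,[0,0,0.0005],0],[-1,[0,0,0.0005],0],[-1,[0,0,0],0],[-1,[0,0,0],0]]'; python3 -m jog '[[-1,[0,0,0.0005],0],[-1,[0,0,0],0],[-1,[0,0,0],0]]'
```

```text
clock: 11.38
tcp_pos: [0.4977, 0.0246, 0.0393]
eef_rot: [[-1.0, 0.03, 0.002], [0.03, 1.0, 0.0], [-0.002, 0.0, -1.0]]
wrist_force: [-0.9, -1.1, 15.0]
opening: 0.193
gripper_force: 61.0
clock: 11.75
tcp_pos: [0.4977, 0.0247, 0.0392]
eef_rot: [[-1.0, 0.03, 0.002], [0.03, 1.0, 0.0], [-0.002, 0.0, -1.0]]
wrist_force: [-4.7, 0.6, 27.3]
opening: 0.192
gripper_force: 62.4
```

```bash
python3 -m jog '[[-1,[0,0,-0.001],0],[-1,[0,0,0],0],[-0.5,[0,0,0],0],[-0.3,[0,0,0],0],[0,[0,0,0],0],[0,[0,0,0],0],[0,[0,0,-0.02],0],[0,[0,0,-0.04],0],[0,[0,0,-0.04],0],[0,[0,0,0],0],[0,[0,0,0],0]]'
python3 - <<'E'
from h import *; from rig import *
s=sense()
p=JO+.039*EX+(-.018-.045)*EY; print(p); to((*p,.10),-5.75)
c=read_camera("wrist"); np.savez("w6.npz",**c)
im=cv2.cvtColor(c["color"],cv2.COLOR_RGB2BGR); 
a=proj(c,np.r_[JO-.05*EX,.02])[0]; print(a)
cv2.imwrite("pics/w6.png",im)
E
```

```text
clock: 13.12
tcp_pos: [0.4968, 0.0248, 0.1388]
eef_rot: [[-1.0, 0.03, -0.0], [0.03, 1.0, 0.0], [0.0, 0.0, -1.0]]
wrist_force: [-0.1, 0.3, -0.4]
opening: 0.503
gripper_force: 0.0
[ 0.5840924 -0.0584928]
clock 13.12 tcp [0.4968 0.0248 0.1388] yaw -1.7 F [-0.12  0.25 -0.39] shift [-0.0897 -0.0807  0.0388] turn 0.0707
[243.0251681  196.12927438]
```

View pics/w6.png

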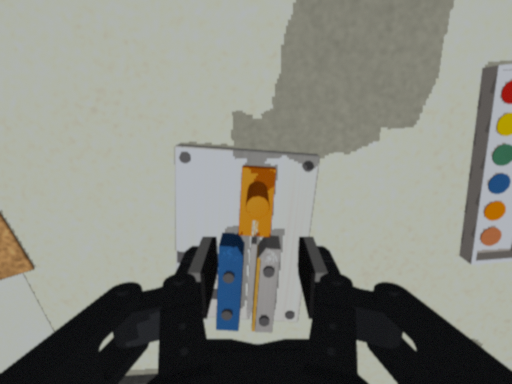

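The wrist view shows the feeler standing in the jig. Its foot is at (240–275, 167–235) with the front almost at the rail's end, and the blade is in the gap beside the brass strip at (255, 240–320). Next I'll shut the gripper and go behind the fence.

```bash
python3 -m jog '[[-1,[0,0,0],0.0707],[-1,[-0.0238,-0.0178,0],0],[-1,[-0.0238,-0.0178,0],0],[-1,[-0.0238,-0.0178,0],0],[-1,[-0.0238,-0.0178,0],0],[-1,[0,0,0],0],[-1,[0,0,0],0],[-1,[0,0,0],0]]' 40
python3 - <<'E'
from h import *; from rig import *
s=sense();t=np.array(s["tcp_pos"])[:2]-JO; print("tcp jig",(t@np.c_[EX,EY]).round(4)); p=JO+.039*EX-.050*EY; to((*p,.030),-5.75)
E
```

```text
clock: 14.18
tcp_pos: [0.5841, -0.0551, 0.1387]
eef_rot: [[-0.995, 0.1, -0.001], [0.1, 0.995, 0.0], [0.001, 0.0, -1.0]]
wrist_force: [1.2, -0.0, 0.7]
opening: 0.004
gripper_force: 0.0
tcp jig [ 0.0386 -0.0596]
clock 14.18 tcp [ 0.5841 -0.0551  0.1387] yaw -5.72 F [ 1.21 -0.04  0.71] shift [-0.0005  0.0096  0.1087] turn 0.0005
```

Now down, then approach to TCP jig y ≈ −0.040 while watching force.

```bash
python3 -m jog '[[-1,[0,0,0.03],0],[-1,[0,0,0.04],0],[-1,[0,0,0.025],0],[-1,[0,0,0.0137],0],[-1,[0,0,0],0],[-1,[0,0,0],0]]'; python3 -m jog '[[-1,[0,0.004,0],0],[-1,[0,0.004,0],0],[-1,[0,0.004,0],0],[-1,[0,0.004,0],0],[-1,[0,0.002,0],0],[-1,[0,0,0],0],[-1,[0,0,0],0]]'
```

```text
clock: 14.92
tcp_pos: [0.5851, -0.0557, 0.0314]
eef_rot: [[-0.995, 0.1, 0.001], [0.1, 0.995, -0.0], [-0.001, 0.0, -1.0]]
wrist_force: [0.3, 0.7, 1.6]
opening: -0.001
gripper_force: 0.0
clock: 15.8
tcp_pos: [0.5864, -0.038, 0.0304]
eef_rot: [[-0.995, 0.101, -0.0], [0.101, 0.995, -0.0], [0.0, -0.0, -1.0]]
wrist_force: [0.3, -0.2, 0.2]
opening: -0.004
gripper_force: 0.0
```

```bash
cat > st.py <<'E'
from h import *; from rig import *
s=sense();t=np.array(s["tcp_pos"])[:2]-JO; F=np.array(s["wrist_force"]); print("clock",round(s["clock"],2),"tcp jig",(t@np.c_[EX,EY]).round(4),"Fx,Fy jig",(F[:2]@np.c_[EX,EY]).round(2),"z",s["tcp_pos"][2].round(4) if hasattr(s["tcp_pos"][2],"round") else s["tcp_pos"][2],"Fz",F[2].round(2))
E
python3 st.py
```

```text
clock 15.8 tcp jig [ 0.0392 -0.0423] Fx,Fy jig [ 0.31 -0.21] z 0.0304 Fz 0.19
```

```bash
python3 -m jog '[[-1,[0,0.0015,0],0],[-1,[0,0.0015,0],0],[-1,[0,0.001,0],0],[-1,[0,0.001,0],0],[-1,[0,0,0],0]]' >/dev/null; python3 st.py;  python3 -m jog '[[-1,[0,0.001,0],0],[-1,[0,0.001,0],0],[-1,[0,0.001,0],0],[-1,[0,0.001,0],0],[-1,[0,0,0],0]]' >/dev/null; python3 st.py
```

```text
clock 16.43 tcp jig [ 0.0392 -0.0371] Fx,Fy jig [ 0.57 -0.06] z 0.0304 Fz -0.53
clock 17.05 tcp jig [ 0.0393 -0.0333] Fx,Fy jig [-0.89 -2.01] z 0.0304 Fz -1.13
```

```bash
for i in 1 2; do python3 -m jog '[[-1,[0,0.0005,0],0],[-1,[0,0.0005,0],0],[-1,[0,0,0],0]]' >/dev/null; python3 st.py; done
python3 - <<'E'
from h import *; from rig import *
c=read_camera("side"); lab=cv2.cvtColor(c["color"],cv2.COLOR_RGB2LAB).astype(float); b=lab[...,2]
for u in (250,256,262,268):
    print(u,b[182:206,u].astype(int).tolist())
E
```

```text
clock 17.43 tcp jig [ 0.0393 -0.0326] Fx,Fy jig [-0.26 -4.01] z 0.0304 Fz 0.15
clock 17.8 tcp jig [ 0.0393 -0.0314] Fx,Fy jig [-0.06 -5.53] z 0.0304 Fz -0.76
250 [139, 138, 139, 136, 133, 131, 133, 140, 142, 136, 125, 119, 116, 116, 117, 115, 117, 119, 118, 119, 120, 119, 119, 127]
256 [138, 138, 137, 134, 132, 131, 135, 141, 138, 129, 122, 126, 128, 124, 119, 118, 118, 119, 118, 118, 119, 121, 125, 128]
262 [131, 129, 130, 132, 131, 131, 131, 132, 129, 133, 130, 133, 131, 131, 131, 130, 131, 130, 130, 128, 130, 130, 131, 131]
268 [130, 129, 129, 130, 130, 129, 130, 130, 130, 130, 130, 129, 131, 131, 131, 131, 127, 129, 128, 127, 128, 130, 130, 130]
```

```bash
for i in 1 2 3 4; do python3 -m jog '[[-1,[0,0.0005,0],0],[-1,[0,0.0003,0],0],[-1,[0,0,0],0]]' >/dev/null; python3 st.py; done
```

```text
clock 18.23 tcp jig [ 0.0392 -0.0304] Fx,Fy jig [ 0.11 -5.86] z 0.0304 Fz -0.1
clock 18.6 tcp jig [ 0.0393 -0.0295] Fx,Fy jig [ 1.13 -5.35] z 0.0304 Fz -0.42
clock 18.98 tcp jig [ 0.0392 -0.0287] Fx,Fy jig [-0.62 -4.24] z 0.0304 Fz -0.89
clock 19.35 tcp jig [ 0.0392 -0.028 ] Fx,Fy jig [-0.24 -5.15] z 0.0304 Fz 0.93
```

```bash
for i in 1 2 3; do python3 -m jog '[[-1,[0,0.0003,0],0],[-1,[0,0,0],0],[-1,[0,0,0],0]]' >/dev/null; python3 st.py; done
```

```text
clock 19.73 tcp jig [ 0.0393 -0.0276] Fx,Fy jig [ 0.28 -4.63] z 0.0304 Fz -0.06
clock 20.1 tcp jig [ 0.0393 -0.0274] Fx,Fy jig [ 0.95 -3.89] z 0.0304 Fz 0.22
clock 20.48 tcp jig [ 0.0392 -0.0271] Fx,Fy jig [-1.08 -5.82] z 0.0304 Fz -0.25
```

```bash
for i in 1 2 3 4; do python3 -m jog '[[-1,[0,0.0003,0],0],[-1,[0,0,0],0]]' >/dev/null; python3 st.py; done
```

```text
clock 20.73 tcp jig [ 0.0393 -0.0268] Fx,Fy jig [-0.61 -3.85] z 0.0304 Fz -0.81
clock 20.98 tcp jig [ 0.0392 -0.0265] Fx,Fy jig [ 0.38 -4.07] z 0.0304 Fz -0.76
clock 21.23 tcp jig [ 0.0393 -0.0263] Fx,Fy jig [ 0.53 -5.  ] z 0.0304 Fz -0.37
clock 21.48 tcp jig [ 0.0393 -0.026 ] Fx,Fy jig [ 0.22 -4.96] z 0.0304 Fz -0.1
```

```bash
for i in 1 2 3 4; do python3 -m jog '[[-1,[0,0.0003,0],0],[-1,[0,0,0],0]]' >/dev/null; python3 st.py; done
```

```text
clock 21.73 tcp jig [ 0.0393 -0.0258] Fx,Fy jig [-0.28 -5.7 ] z 0.0304 Fz -0.09
clock 21.98 tcp jig [ 0.0392 -0.0257] Fx,Fy jig [ 0.38 -7.32] z 0.0304 Fz -0.52
clock 22.23 tcp jig [ 0.0392 -0.0256] Fx,Fy jig [ 0.3  -7.48] z 0.0304 Fz 0.31
clock 22.48 tcp jig [ 0.0392 -0.0254] Fx,Fy jig [ 0.6  -8.84] z 0.0304 Fz -0.03
```

```bash
python3 -m jog '[[-1,[0,0.0003,0],0],[-1,[0,0,0],0],[-1,[0,0,0],0]]' >/dev/null; python3 st.py;python3 -m jog '[[-1,[0,0,0],0]]'>/dev/null; python3 st.py
```

```text
clock 22.85 tcp jig [ 0.0392 -0.0253] Fx,Fy jig [-0.31 -9.29] z 0.0304 Fz 0.01
clock 22.98 tcp jig [ 0.0392 -0.0253] Fx,Fy jig [ 0.84 -8.43] z 0.0304 Fz -1.19
```

```bash
python3 -m jog '[[-1,[0,0.0003,0],0],[-1,[0,0,0],0],[-1,[0,0,0],0]]' >/dev/null; python3 st.py;python3 -m jog '[[-1,[0,0,0],0]]'>/dev/null; python3 st.py
```

```text
clock 23.35 tcp jig [ 0.0392 -0.0252] Fx,Fy jig [  0.09 -10.04] z 0.0304 Fz 0.14
clock 23.48 tcp jig [ 0.0393 -0.0252] Fx,Fy jig [  0.59 -10.67] z 0.0304 Fz 0.78
```

```bash
python3 -m jog '[[-1,[0,-0.001,0],0],[-1,[0,-0.004,0],0],[-1,[0,-0.015,0],0],[-1,[0,0,-0.03],0],[-1,[0,0,-0.04],0],[-1,[0,0,-0.04],0],[0,[0.0236,0.0143,0],0],[0,[0.0236,0.0143,0],0],[0,[0.0236,0.0143,0],0],[0,[0.0236,0.0143,0],0],[0,[0,0,0],0],[0,[0,0,0],0]]' 40 >/dev/null; python3 st.py
cat > post.py <<'E'
from h import *; from rig import *
import sys
def post(c):
    hsv=cv2.cvtColor(c["color"],cv2.COLOR_RGB2HSV).astype(int); H,S,V=[hsv[...,i] for i in range(3)]
    a=proj(c,np.r_[JO-.04*EX+.012*EY,.022])[0].astype(int)
    o=np.zeros(H.shape,bool); o[a[1]-75:a[1]+40,a[0]-35:a[0]+35]=1; o&=(H<25)&(S>190)&(V>60)
    b=max(blobs(o,50),key=lambda x:x.sum()); v,u=np.nonzero(b)
    P=[]
    for r in range(v.min()+4,v.max()-3,3):
        uu=u[v==r]; P.append(((uu.min()+uu.max())/2,r))
    X=((plane(c,P,.022)[:,:2]-JO)@np.c_[EX,EY]); k=np.polyfit(X[:,0],X[:,1],1)
    ends=((plane(c,[(a[0],v.min()-.5),(a[0],v.max()+.5)],.022)[:,:2]-JO)@EX)
    print("foot x",ends.round(4),"foot mid y at post(-.058): %.4f slope %.3f"%(np.polyval(k,-.058),k[0]), "y med",np.median(X[:,1]).round(4))
post(dict(np.load("w6.npz")))
c=read_camera("wrist"); np.savez("w7.npz",**c); post(c)
lab=cv2.cvtColor(c["color"],cv2.COLOR_RGB2LAB).astype(int); 
q=proj(c,np.r_[JO+.02*EX+.01*EY,.0405])[0].astype(int); print(q,lab[q[1],q[0]-30:q[0]+25,2].tolist())
E
python3 post.py
```

```text
clock 24.98 tcp jig [-0.0545  0.0125] Fx,Fy jig [ 0.28 -0.29] z 0.1406 Fz 1.12
foot x [-0.0783 -0.012 ] foot mid y at post(-.058): 0.0123 slope -0.005 y med 0.0123
foot x [-0.078  -0.0124] foot mid y at post(-.058): 0.0126 slope -0.010 y med 0.0126
[253 274] [129, 129, 128, 129, 129, 130, 129, 126, 114, 99, 96, 96, 99, 108, 123, 127, 128, 127, 128, 127, 127, 127, 127, 121, 107, 99, 97, 96, 96, 97, 98, 107, 124, 129, 129, 130, 133, 147, 167, 168, 148, 132, 129, 129, 129, 129, 129, 129, 128, 129, 129, 129, 129, 129, 129]
```

```bash
python3 -m jog '[[0,[0.0025,-0.0011,0.02],0],[0,[0,0,0.03],0],[0,[0,0,0.03],0],[0,[0,0,0.0146],0],[0,[0,0,0.006],0],[0,[0,0,0],0],[0,[0,0,0],0]]' 30 >/dev/null; python3 st.py
python3 -m jog '[[-0.3,[0,0,0],0],[-0.45,[0,0,0],0],[-0.55,[0,0,0],0],[-0.6,[0,0,0],0],[-0.65,[0,0,0],0],[-0.7,[0,0,0],0],[-1,[0,0,0],0],[-1,[0,0,0],0]]' 30; python3 st.py
```

```text
clock 25.9 tcp jig [-0.0572  0.0121] Fx,Fy jig [ 0.1  -0.04] z 0.0406 Fz 0.81
clock: 26.9
tcp_pos: [0.4955, 0.0259, 0.04]
eef_rot: [[-0.995, 0.1, 0.0], [0.1, 0.995, 0.0], [-0.0, 0.0, -1.0]]
wrist_force: [-1.4, -0.9, 5.9]
opening: 0.198
gripper_force: 29.1
clock 26.9 tcp jig [-0.0576  0.0121] Fx,Fy jig [-1.27 -0.99] z 0.04 Fz 5.89
```

```bash
python3 -m jog '[[-1,[0,0,-0.001],0],[-1,[0,0,-0.001],0],[-1,[0,0,-0.0005],0],[-1,[0,0,0],0]]' 40 >/dev/null; python3 st.py
python3 -m jog '[[-1,[0.002,0,0],0],[-1,[0.003,0,0],0],[-1,[0.003,0,0],0],[-1,[0.003,0,0],0],[-1,[0.003,0,0],0]]' >/dev/null; python3 st.py
```

```text
clock 27.4 tcp jig [-0.0579  0.012 ] Fx,Fy jig [0.22 0.56] z 0.0422 Fz -4.87
clock 28.02 tcp jig [-0.0717  0.0121] Fx,Fy jig [3.84 0.2 ] z 0.0424 Fz -2.43
```

Drag of about 4 N, as described. I'll keep drawing it out.

```bash
for i in 1 2 3; do python3 -m jog '[[-1,[0.004,0,0],0],[-1,[0.004,0,0],0],[-1,[0.004,0,0],0],[-1,[0.004,0,0],0]]' >/dev/null; python3 st.py; done
```

```text
clock 28.52 tcp jig [-0.0879  0.0121] Fx,Fy jig [ 3.92 -0.3 ] z 0.0423 Fz -2.35
clock 29.02 tcp jig [-0.1039  0.0121] Fx,Fy jig [3.57 1.34] z 0.0423 Fz -2.47
clock 29.52 tcp jig [-0.1205  0.012 ] Fx,Fy jig [ 0.01 -0.02] z 0.0422 Fz -1.61
```

```bash
python3 -m jog '[[-1,[0.005,0,0],0],[-1,[0.005,0,0],0],[-1,[0.005,0,0],0],[-1,[0.005,0,0],0],[-1,[0.005,0,0],0],[-1,[0.003,0,0],0],[-1,[0,0,0],0],[-1,[0,0,-0.01],0],[-1,[0,0,-0.02],0],[-1,[0,0,-0.02],0],[-1,[0,0,0],0],[-1,[0,0,0],0]]' >/dev/null; python3 st.py
python3 - <<'E'
from h import *; from rig import *
to((0.4625,-0.298,.0922),3)
c=read_camera("top"); lab=cv2.cvtColor(c["color"],cv2.COLOR_RGB2LAB).astype(int)
for x in (.02,.04,.06):
    q=proj(c,np.r_[JO+x*EX+.01*EY,.0405])[0].round().astype(int); print(q,lab[q[1],q[0]-10:q[0]+18,2].tolist())
E
```

```text
clock 31.02 tcp jig [-0.1477  0.0122] Fx,Fy jig [1.21 0.74] z 0.0922 Fz -2.24
clock 31.02 tcp [0.4059 0.035  0.0922] yaw -5.75 F [ 1.28  0.62 -2.24] shift [-0.0897 -0.3256 -0.    ] turn -0.1527
[242 189] [129, 129, 129, 130, 129, 129, 138, 156, 146, 127, 111, 106, 108, 119, 127, 129, 124, 112, 108, 115, 124, 125, 124, 125, 125, 124, 125, 124]
[243 181] [129, 129, 130, 130, 130, 130, 139, 156, 144, 127, 112, 106, 106, 106, 106, 106, 105, 105, 105, 117, 124, 125, 125, 125, 124, 124, 124, 125]
[244 172] [130, 129, 130, 128, 129, 130, 139, 156, 144, 128, 112, 106, 109, 118, 126, 129, 123, 112, 108, 117, 124, 124, 124, 124, 125, 124, 124, 124]
```

```bash
python3 -m jog '[[-1,[-0.007,-0.02,0],0],[-1,[-0.0125,-0.04,0],0],[-1,[-0.0125,-0.04,0],0],[-1,[-0.0125,-0.04,0],0],[-1,[-0.0125,-0.04,0],0],[-1,[-0.0125,-0.04,0],0],[-1,[-0.0125,-0.04,0],0],[-1,[-0.0125,-0.04,0],0],[-1,[-0.007,-0.0184,0],0],[-1,[0,0,0],0],[-1,[0,0,0.02],0],[-1,[0,0,0.02],0],[-1,[0,0,0.014],0],[-1,[0,0,0.003],0],[-1,[0,0,0],0],[-1,[0,0,0],0]]' 40; python3 st.py
```

```text
clock: 33.08
tcp_pos: [0.4753, -0.2922, 0.0359]
eef_rot: [[-0.995, 0.1, 0.001], [0.1, 0.995, -0.0], [-0.001, -0.0, -1.0]]
wrist_force: [0.2, -0.2, -2.1]
opening: 0.199
gripper_force: 39.4
clock 33.08 tcp jig [-0.0459 -0.3064] Fx,Fy jig [ 0.18 -0.15] z 0.0359 Fz -2.06
```

```bash
for i in 1 2 3; do python3 -m jog '[[-1,[0,0,0.001],0],[-1,[0,0,0],0],[-1,[0,0,0],0]]' >/dev/null; python3 st.py; done
```

```text
clock 33.45 tcp jig [-0.0462 -0.3064] Fx,Fy jig [-0.15  0.06] z 0.0344 Fz -2.1
clock 33.83 tcp jig [-0.0462 -0.3064] Fx,Fy jig [ 0.76 -0.15] z 0.0333 Fz -1.56
clock 34.2 tcp jig [-0.0462 -0.3064] Fx,Fy jig [0.22 0.73] z 0.0323 Fz -2.96
```

```bash
for i in 1 2; do python3 -m jog '[[-1,[0,0,0.0005],0],[-1,[0,0,0],0],[-1,[0,0,0],0]]' >/dev/null; python3 st.py; done
```

```text
clock 34.58 tcp jig [-0.0462 -0.3064] Fx,Fy jig [-2.04  1.  ] z 0.0321 Fz 4.98
clock 34.95 tcp jig [-0.0462 -0.3064] Fx,Fy jig [-3.58  2.58] z 0.032 Fz 16.36
```

Contact. I'll ease up a little, release, rise, and check.

```bash
python3 -m jog '[[-1,[0,0,-0.0006],0],[-1,[0,0,0],0],[-0.5,[0,0,0],0],[-0.3,[0,0,0],0],[0,[0,0,0],0],[0,[0,0,0],0],[0,[0,0,0],0],[0,[0,0,-0.02],0],[0,[0,0,-0.04],0],[0,[0,0,-0.05],0],[0,[0,0,-0.05],0],[0,[0,0,0],0],[0,[0,0,0],0],[0,[0,0,0],0]]'
python3 - <<'E'
from h import *; from rig import *
c=read_camera("wrist"); hsv=cv2.cvtColor(c["color"],cv2.COLOR_RGB2HSV).astype(int)
a=proj(c,[[.4753,-.2922,.014]])[0].astype(int)
o=np.zeros(hsv.shape[:2],bool); o[a[1]-60:a[1]+70,a[0]-50:a[0]+50]=1; o&=(hsv[...,0]>8)&(hsv[...,0]<25)&(hsv[...,1]>200)
b=max(blobs(o,50),key=lambda x:x.sum()); ce,wh,ang=rect(c,b,.014); print("foot",ce,wh,ang)
e=np.array([np.cos(np.radians(16.3)),np.sin(np.radians(16.3))]); p=ce-.0125*EX-np.array([.5112,-.2915]); print("post in mat",p@e,p@np.array([-e[1],e[0]]))
c=read_camera("side"); d=c["depth"]; q=proj(c,[[.4753,-.2922,.059]])[0].round().astype(int)
hs=cv2.cvtColor(c["color"],cv2.COLOR_RGB2HSV).astype(int); m=np.zeros(d.shape,bool); m[q[1]-25:q[1]+40,q[0]-40:q[0]+50]=1; m&=(hs[...,0]>3)&(hs[...,0]<20)&(hs[...,1]>215)
v,u=np.nonzero(m); K=c["K"]; z=d[v,u]; ok=z>0; u,v,z=u[ok],v[ok],z[ok]
X=np.c_[(u-K[0,2])/K[0,0]*z,-(v-K[1,2])/K[1,1]*z,-z]@c["pose"][:3,:3].T+c["pose"][:3,3]; print("orange z max/median",np.percentile(X[:,2],[5,50,98]).round(3),len(z))
t=read_camera("top"); lab=cv2.cvtColor(t["color"],cv2.COLOR_RGB2LAB).astype(int)
g=[]
for x in (.03,.035,.04,.045,.05):
    q=proj(t,np.r_[JO+x*EX+.01*EY,.0405])[0].round().astype(int); r=lab[q[1],q[0]-10:q[0]+18,2]; i=int(r[:14].argmax()); j=i+int(np.nonzero(r[i:]<118)[0][0]); g.append((i,j))
print("brass peak, blue start px",g)
E
```

```text
clock: 36.7
tcp_pos: [0.4745, -0.2918, 0.1909]
eef_rot: [[-0.995, 0.1, -0.002], [0.1, 0.995, 0.001], [0.002, 0.001, -1.0]]
wrist_force: [-0.5, -0.7, 0.1]
opening: 0.502
gripper_force: 0.0
foot [ 0.4868 -0.2921] [0.0287 0.065 ] 84.9
post in mat -0.035173692415565116 0.01096533284288327
orange z max/median [0.012 0.015 0.061] 307
brass peak, blue start px [(8, 11), (7, 10), (7, 10), (7, 11), (8, 11)]
```

```bash
python3 -c "
from rig import *; print(finish_job())"
```

```text
the job is handed in; nothing more can be done
None
```

I set the fence snug on the blade with about 10 N, drew the feeler out against a drag of about 4 N, stood it upright and released on the cork mat, and handed the job in; the final gap measured roughly 5 mm from the top camera, and the judge gave no verdict.

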